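# Unclip the hook wand and pull the vent shutter shut with it

## Robot

A 7-joint arm with a two-finger parallel gripper is mounted at the origin on the work surface. World frame = base frame: x ahead of the robot, y to its left, z up, the work surface at z = 0. Lengths are in m, angles in rad, forces in N, time in s.
With the tool pointing down it reaches from about 0.425 to 0.925 m from the base axis. Payload 6.8 kg.
Tool frame: the origin (TCP) lies on the centre line of the jaws, within the pads' length; the fingertips stand 14 mm ahead of it and the grasp point (between the pads) lies 5 mm behind it (r.tips_ahead is the distance from the TCP to the fingertips, in m); z points along the fingers, y is the line along which they close (so a half turn about z gives the same grasp; the last joint's range is limited). The gripper opens to 85 mm and grips with 20 to 120 N. Pads are 22 mm wide; open, the fingers measure 114 mm over their backs; the gripper's body (76 mm by 85 mm) begins 54 mm behind the grasp point. The pads swing forward as they close: fully open they stand 13 mm farther back than shut.
Start: joints at [1.142, 0.477, 0.022, 1.555, -0.011, 1.109, -0.083], TCP at [0.213, -0.641, 0.245] pointing down, gripper open.
Joint ranges: [-2.96, 2.96], [-0.34, 2.1], [-1.41, 1.46], [0.24, 2.44], [-1.37, 4.51], [0.17, 1.92], [-2.96, 2.96]. Speed limits (rad/s): [2.39, 2.39, 3.14, 3.14, 3.14, 3.14, 3.14].

## Interface

Orientations are given as a rotation vector (axis times angle).
In Python, from bench import r, eyes gives the robot as it stands.
- The arm moves only by the tool step_arm, never from a script. Its argument "rows" is a list of rows, each a list of 6 numbers: the shift along the world's x, y, z in units of 60 cm (1.0 is 60 cm), then the turn, a rotation vector about the world's x, y, z in units of pi rad (1.0 is pi rad). In form: [[x, y, z, rx, ry, rz], ...]. A call has 1 to 5 rows; each row is the pose to reach, as a shift and turn from the pose commanded when the call began, turning the shorter way round; what a row does not reach only later rows make up. A row lasts 1/12 s, in which the tool goes at most 41.7 mm and 7.16 degrees, less where a joint would pass 70% of its speed; a pose out of reach is approached as far as the arm can. A call with a number of a shift or a turn outside -1 to 1 is refused whole. A call with a gripper value outside its range is refused whole. "jaw" is the closure, from 0 (fully open) to 1 (shut), set as the call begins (left out, the last holds). The fingers move at their own pace and stop on an object; "squeeze" is the grip in N (left out, the last holds). Time passes only in rows, so rows that repeat a pose let the fingers close. It gives the time, the measured TCP pose, the force, the opening and the grip force at its end, in the units of the state.
- r.get_obs(): the state, without advancing time (a new reading comes with each control period).
- eyes.grab_frame(name): name is "side" or "top" or "wrist"; returns the picture (400x640x3 uint8, red, green, blue); there is no depth.
- eyes.camera_info(name): a dict with "mtx" (3x3 intrinsics, pixels), "extrinsics" (4x4, takes a point from camera to world coordinates); the wrist camera has in their place "tool_from_camera" (4x4, takes a point from camera to tool coordinates, whose origin is the TCP and whose axes are the flange's). Camera axes: x right, y down, z forward; pixel columns grow to the right and rows downward; lengths in m; the calibration is good to about 2 mm. A picture is of the moment at which its call begins: read the wrist's pose just before it. camera_info takes no time and is no camera call.
- r.hand_in(): hands the job in; it is judged then, once.
The state is a dict: "clock": time; "joints": joint angles; "qvel": joint speeds; "tau": joint torques, N m; "tcp_pos": TCP position; "orientation": TCP orientation; "contact_force": force on the tool from outside, world axes, zero at the start; "moment": the same for the moment, N m; "grip_width": finger opening in m; "gripper_force": force on a finger pad.
Only numpy, scipy, OpenCV 4.12 (cv2) and the standard library are available. Lean on these libraries where they do the work, as an engineer would, in place of code of your own. Each camera call takes 0.05 s, during which the arm holds its last target. There are 200 camera calls.

## Task

Rain is coming: squeeze in the release button of the hook wand and, keeping it pressed, pull the wand straight up off its clip dock; put the hook down through the ring eye of the vent shutter and swing the shutter fully shut with it, not touching hatch or shutter with the hand. Then unhook it, lower the wand all the way to the floor of the steel tray before letting go, and leave it there standing on its foot and hook tip, wholly inside the tray. Leave the bowl, funnel and canister where they are.

Things in the scene. Friction and masses are not known exactly. Their poses are not given: they have to be found in the camera images.
- wand_grip (a point): Centre of the grip of the loose hook wand (grey plastic, bent steel rod, 185 mm long, 180 g). x along the rod to the hook, y to the release button, z up. Grip block 36 mm wide (y), 36 mm high, x -50 to +25 mm; below it a foot 32 mm wide, x -25 to +25 mm, its underside 58 mm below this point. Mass centre within 20 mm. When docked, fingers have clear room down to 30 mm below this point.
- wand_tip (a point): Lower end of the hook peg: 130 mm along x from and 58 mm below wand_grip, same axes, level with the foot's underside. A round rod 10 mm thick runs level from the grip at wand_grip's height to x = 130 mm, then bends straight down as the 10 mm thick peg to this point. The level rod's underside is 53 mm above this point.
- button (a point): Centre of the release button's outer face, a plate 30 mm long (x) by 24 mm high on the wand's +y side, beside wand_grip and at its height. It stands 27 mm from the wand's middle plane when out, 19.5 mm when fully in; the grip's opposite plain side is at 18 mm. So squeezing the grip across y, over the button, presses it.
- release (a joint): Travel of the release button, m: 0 out, 0.0075 fully in. 6 N starts it, 12 N puts it fully in. Its tooth catches under the dock's lip: the wand comes free only while the button is in by more than 6 mm.
- dock: White plastic clip dock fixed to the ledge: base 90 x 80 mm, 6 mm thick, walls up to 32 mm high, open above. Origin at the centre of its underside. The wand's foot stands in it on the 6 mm base, with wand_grip 64 mm above the origin and the wand's axes along the dock's (1.5 mm side play). The wand is pulled off straight up.
- eye (a point): Centre of the steel ring eye, level, 36 mm clear inside, bar 7 mm thick, that sticks out past the free edge of the white shutter near its top; nothing is under it. It moves with the shutter. 225 mm above the ledge, 186 mm from the hinge axis; axes turn with the shutter: y from the eye towards the hinge, x along the shutter's normal, z up.
- hinge (a point): Point on the upright hinge axis of the shutter at the eye's height. Axes are those of the fixed hatch frame: x away from the robot through the hatch, y to the left, z up. With the shutter shut the eye lies 186 mm from here along -y.
- shutter (a joint): Opening angle of the shutter, rad: 0 shut flat against the frame (a firm stop), growing as the eye swings towards the robot (clockwise from above about the hinge). It stays where it is left (stiff hinge, about 1 N at the eye). Panel 156 mm wide, 190 mm high, 8 mm thick, top 245 mm above the ledge.
- hatch: Standing aluminium hatch frame, fixed, 160 mm wide, 260 mm high, 24 mm deep, base 170 x 110 mm, which carries the shutter on its robot side, hinged at its left (+y) edge. Origin at the centre of its underside, axes as for hinge.
- tray: Shallow open steel tray, fixed, 250 mm (x) by 130 mm (y) outside, 22 mm high, walls 5 mm, floor about 5 mm thick. Origin at the centre of its underside.
- bowl: White ceramic bowl, 110 mm across, 50 mm high; bystander. Origin at its underside.
- funnel: Blue plastic funnel standing mouth down, 90 mm across, 110 mm high; bystander. Origin at its underside.
- canister: Frosted acrylic canister with white lid, 94 mm across, 122 mm high; bystander. Origin at its underside.
Things that resemble listed ones, but are neither listed nor needed, are in the scene too. Of the things that look like the part that bears wand_grip, the larger one is meant. Of the things that look like the dock, take the one that is farthest to the robot's right at the start.

How it is judged:
By the outcome, as a careful person would: the job done as asked, in the order asked, and still so for the second after the job is handed in, with the robot touching nothing.
It also fails if it takes over 58 s, if anything falls off the work surface, if the arm or the gripper's body presses on something with over 40 N, if the wrist force passes 120 N, or if a joint passes its speed limit or range.

## Working session

There is one attempt and no reset: what is moved stays moved. The work goes in short steps, Python scripts to look and compute and a tool call to move; the robot and the scene stay as the last step left them, time stands still between calls to the robot, and variables do not carry over. Pictures are saved under pics/ and viewed, at most 10 in all, crops included, and the job is handed in when it is done.

Besides the shell and the picture viewer there is one more tool, called after "Emit:" as a command line: name --pt "numbers of a row" for each row, then --argument value for the rest. step_arm: Moves the arm, as the interface text tells. Shifts and turns lie within -1 to 1; 1 stands for 60 cm of shift or pi rad of turn. Its arguments: {"type":"object","properties":{"rows":{"type":"array"},"jaw":{"type":"number"},"squeeze":{"type":"number"}},"required":["rows"]}

```bash
mkdir -p pics
python3 - <<'E'
from bench import r, eyes
import cv2, numpy as np
o=r.get_obs(); print({k:np.round(v,3) for k,v in o.items()})
for n in("side","top","wrist"):
    im=eyes.grab_frame(n); cv2.imwrite(f"pics/{n}0.png",im[:,:,::-1]); c=eyes.camera_info(n); print(n,{k:np.round(v,4).tolist() for k,v in c.items()})
a=cv2.imread("pics/top0.png");b=cv2.imread("pics/side0.png")
E
```

```text
{'clock': np.float64(0.0), 'joints': array([ 1.142,  0.478,  0.022,  1.556, -0.012,  1.109, -0.083]), 'qvel': array([ 0.001,  0.   , -0.   , -0.   ,  0.   , -0.002,  0.001]), 'tau': array([ 0.0000e+00, -5.9645e+01,  1.6080e+00, -2.8119e+01,  1.2000e-02,
        9.0000e-03,  0.0000e+00]), 'tcp_pos': array([ 0.213, -0.64 ,  0.244]), 'orientation': array([-3.099e+00, -5.010e-01,  1.000e-03]), 'contact_force': array([-0.528,  0.658,  0.017]), 'moment': array([-0.014,  0.013,  0.019]), 'gripper_force': np.float64(0.0), 'grip_width': np.float64(0.086)}
side {'mtx': [[514.7015, 0.0, 324.411], [0.0, 514.7015, 200.5185], [0.0, 0.0, 1.0]], 'extrinsics': [[-0.9311, -0.2778, 0.2365, 0.1702], [-0.3644, 0.6768, -0.6397, 0.9294], [0.0176, -0.6818, -0.7313, 1.2948], [0.0, 0.0, 0.0, 1.0]]}
top {'mtx': [[396.3967, 0.0, 319.175], [0.0, 396.3967, 197.3684], [0.0, 0.0, 1.0]], 'extrinsics': [[0.0036, -0.9953, 0.0972, 0.3992], [-1.0, -0.0031, 0.0053, -0.0556], [-0.0049, -0.0972, -0.9953, 1.4018], [0.0, 0.0, 0.0, 1.0]]}
wrist {'mtx': [[317.2353, 0.0, 319.4128], [0.0, 317.2353, 203.8642], [0.0, 0.0, 1.0]], 'tool_from_camera': [[-0.0005, -0.9472, -0.3206, 0.0818], [1.0, -0.0008, 0.0007, 0.0004], [-0.0009, -0.3206, 0.9472, -0.1288], [0.0, 0.0, 0.0, 1.0]]}
```

View pics/top0.png

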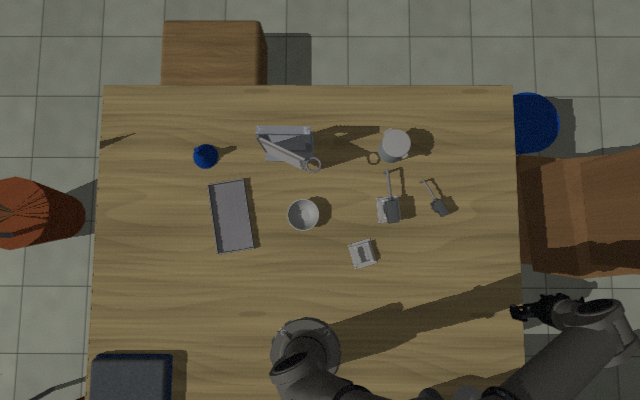

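View pics/side0.png

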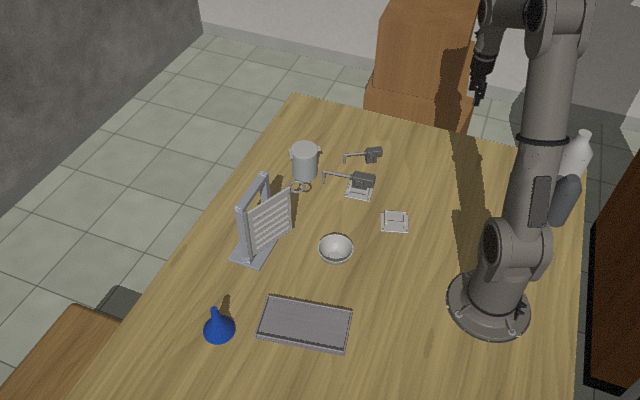

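Wand candidates in the top view are the docked one at (392,210) and a shorter loose one at (437,200). The docked one is larger, so it fits. Dock candidates are (386,210) and (362,254). The first is farther right and carries the wand. I'll confirm both in an enlarged crop.

Run:
```python
import cv2, numpy as np
a=cv2.imread("pics/top0.png");b=cv2.imread("pics/side0.png")
def crop(im,x,y,w,h,W,H):
    return cv2.resize(im[y:y+h,x:x+w],(W,H),interpolation=cv2.INTER_CUBIC)
c=np.vstack([np.hstack([crop(a,360,160,100,75,400,300),crop(a,250,115,100,75,400,300)]),
 np.hstack([crop(b,310,140,100,75,400,300),crop(b,225,165,100,75+30,400,420)[:300]])])
cv2.imwrite("pics/c1.png",c)
```

```text
(no output)
```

View pics/c1.png

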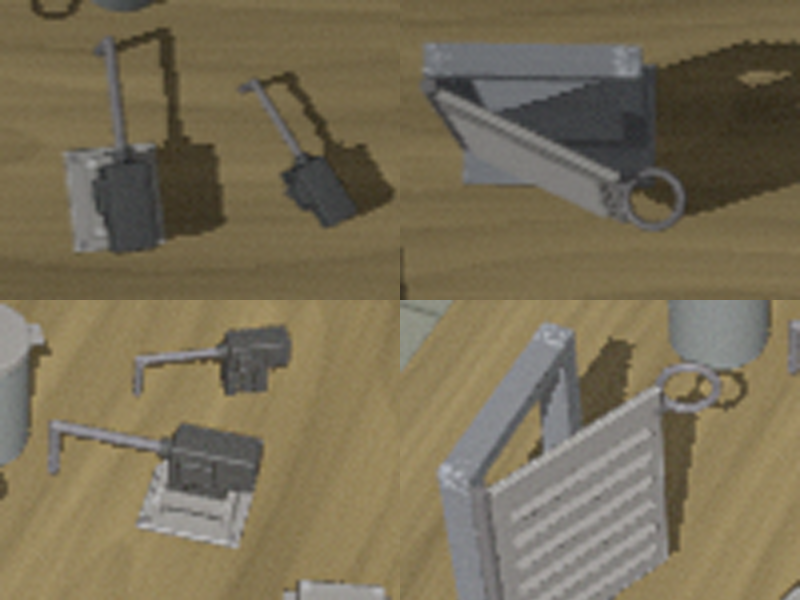

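The crop confirms it: the docked wand is the longer of the two, with its rod bend at top (386,171) and grip at (393,210). The eye is at top (313.8,164.8) and side (297,187). Next I'll convert these to positions.

```bash
cat > h.py <<'E'
from bench import r, eyes
import cv2, numpy as np
from scipy.spatial.transform import Rotation as R
def ray(n,uv,pose=None):
    c=eyes.camera_info(n); K=np.array(c["mtx"])
    if n=="wrist":
        T=np.eye(4); T[:3,:3]=R.from_rotvec(pose[1]).as_matrix(); T[:3,3]=pose[0]; E=T@np.array(c["tool_from_camera"])
    else: E=np.array(c["extrinsics"])
    d=E[:3,:3]@np.linalg.inv(K)@np.array([uv[0],uv[1],1.]); return E[:3,3],d/np.linalg.norm(d)
def atz(n,uv,z,pose=None):
    o,d=ray(n,uv,pose); return np.round(o+d*(z-o[2])/d[2],4)
def tri(*rs):
    A=0;b=0
    for o,d in rs:
        P=np.eye(3)-np.outer(d,d); A=A+P; b=b+P@o
    return np.round(np.linalg.solve(A,b),4)
E
python3 - <<'E'
from h import *
T=lambda x,y,x0,y0:(x0+x/4,y0+y/4)
print("eye z.225",atz("top",(313.75,164.75),.225),"tri",tri(ray("top",(313.75,164.75)),ray("side",(297.25,187))), "side",atz("side",(297.25,187),.225))
print("bend",atz("top",T(105,45,360,160),.066),"tri",tri(ray("top",T(105,45,360,160)),ray("side",(323.5,171.75))))
print("rod@grip",atz("top",T(124,152,360,160),.066))
for p in[(103,160),(155,155),(160,247),(108,252)]: print("grip",atz("top",T(*p,360,160),.082))
for p in[(65,152),(157,145),(165,243),(75,251)]: print("dock",atz("top",T(*p,360,160),.01))
print("hinge",atz("top",T(32,88,250,115),.245))
print("frame top",atz("top",T(25,45,250,115),.26),atz("top",T(240,47,250,115),.26),atz("top",T(242,78,250,115),.26),atz("top",T(25,78,250,115),.26))
for p in[(209,185),(244,178),(255,247),(219,253)]: print("tray",atz("top",p,.022))
print("bowl",atz("top",(303,214),.05),"can",atz("top",(396,143),.122),"fun",atz("top",(205,156),.05))
E
```

```text
eye z.225 [ 0.6126 -0.0327  0.225 ] tri [ 0.613  -0.0328  0.2177] side [ 0.6089 -0.0264  0.225 ]
bend [ 0.6197 -0.2766  0.066 ] tri [ 0.6218 -0.2777  0.0586]
rod@grip [ 0.5283 -0.2915  0.066 ]
grip [ 0.5199 -0.2711  0.082 ]
grip [ 0.5243 -0.3145  0.082 ]
grip [ 0.4475 -0.3175  0.082 ]
grip [ 0.4432 -0.2743  0.082 ]
dock [ 0.5335 -0.2495  0.01  ]
dock [ 0.54   -0.3306  0.01  ]
dock [ 0.4537 -0.3362  0.01  ]
dock [ 0.4464 -0.2573  0.01  ]
hinge [0.6923 0.1334 0.245 ]
frame top [0.7208 0.1367 0.26  ] [ 0.7196 -0.0218  0.26  ] [ 0.6964 -0.0234  0.26  ] [0.696  0.1362 0.26  ]
tray [0.5764 0.3389 0.022 ]
tray [0.6016 0.2164 0.022 ]
tray [0.3608 0.173  0.022 ]
tray [0.3398 0.297  0.022 ]
bowl [0.474  0.0065 0.05  ] can [ 0.7044 -0.3006  0.122 ] fun [0.6741 0.3479 0.05  ]
```

Emit:
step_arm --pt "0.157 0.193 -0.036 0 0 -0.026" --pt "0.157 0.193 -0.036 0 0 -0.026" --pt "0.157 0.193 -0.036 0 0 -0.026" --pt "0.157 0.193 -0.036 0 0 -0.026" --jaw 0

```text
clock: 0.48
tcp_pos: [0.3102, -0.5206, 0.2227]
orientation: [-3.116, -0.38, -0.002]
contact_force: [1.1, -0.3, 0.7]
grip_width: 0.0855
gripper_force: 0.0
```

Emit:
step_arm --pt "0.157 0.193 -0.036 0 0 -0.026" --pt "0.157 0.193 -0.036 0 0 -0.026" --pt "0.157 0.193 -0.036 0 0 -0.026" --pt "0.157 0.193 -0.036 0 0 -0.026"

```text
clock: 0.82
tcp_pos: [0.4041, -0.4045, 0.2014]
orientation: [-3.129, -0.254, -0.001]
contact_force: [0.5, 0.5, 0.3]
grip_width: 0.0854
gripper_force: 0.0
```

Emit:
step_arm --pt "0.157 0.193 -0.036 0 0 -0.026" --pt "0.157 0.193 -0.036 0 0 -0.026" --pt "0.157 0.193 -0.036 0 0 -0.026" --pt "0.157 0.193 -0.036 0 0 -0.026" --pt "0.157 0.193 -0.036 0 0 -0.026"

```text
clock: 1.23
tcp_pos: [0.4996, -0.2859, 0.1796]
orientation: [-3.135, -0.135, -0.002]
contact_force: [0.5, -0.3, -0.5]
grip_width: 0.0854
gripper_force: 0.0
```

Run:
```python
from h import *
o=r.get_obs(); im=eyes.grab_frame("wrist"); cv2.imwrite("pics/w1.png",im[:,:,::-1])
print(o["clock"],o["tcp_pos"].round(4),o["orientation"].round(4).tolist(),r.tips_ahead)
np.savez("w1.npz",p=o["tcp_pos"],q=o["orientation"])
```

```text
1.2333 [ 0.4996 -0.2859  0.1796] [-3.1349, -0.1348, -0.0019] 0.014
```

View pics/w1.png

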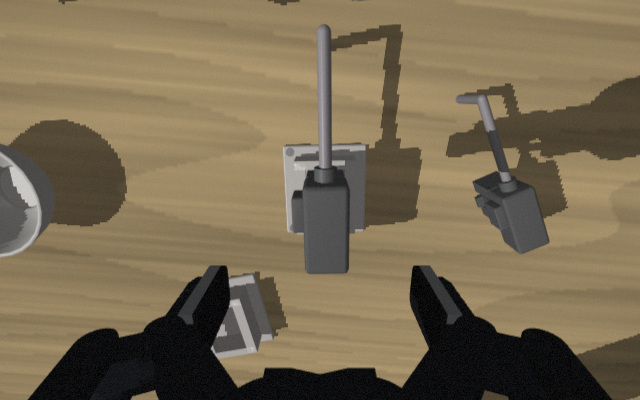

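The wrist view shows the docked wand with its rod from (324,30) to (325,165), grip top face x 304–349 and y 187–271, and the button on the left at (297,210).

Run:
```python
from h import *
f=np.load("w1.npz"); P=(f["p"],f["q"])
a=atz("wrist",(325,165),.067,P);b=atz("wrist",(323.5,32),.067,P);print("rod",a,b,np.degrees(np.arctan2(b[1]-a[1],b[0]-a[0])))
for p in[(304.5,187),(349,187),(304.5,271),(349,271)]: print("top",atz("wrist",p,.082,P))
for p in[(285,147),(366,147),(288,231),(365,232)]: print("dock",atz("wrist",p,.006,P))
```

```text
rod [ 0.532  -0.2877  0.067 ] [ 0.623  -0.2784  0.067 ] 5.835243826323402
top [ 0.5173 -0.2736  0.082 ]
top [ 0.5201 -0.3064  0.082 ]
top [ 0.4468 -0.2786  0.082 ]
top [ 0.4499 -0.3145  0.082 ]
dock [ 0.5335 -0.2503  0.006 ]
dock [ 0.5401 -0.3269  0.006 ]
dock [ 0.4472 -0.2578  0.006 ]
dock [ 0.453  -0.3374  0.006 ]
```

Run:
```python
from h import *
o=r.get_obs(); print(o["tcp_pos"].round(4),o["orientation"].round(4),o["qvel"].round(3))
```

```text
[ 0.4974 -0.2893  0.1798] [-3.137e+00 -1.295e-01  3.000e-04] [ 0.054 -0.012  0.069  0.006  0.018  0.007  0.023]
```

Emit:
step_arm --pt "0 0.003 -0.06 0 0 0" --pt "0 0.003 -0.1 0 0 0" --pt "0 0.003 -0.1 0 0 0" --pt "0 0.003 -0.1 0 0 0" --pt "0 0.003 -0.1 0 0 0"

```text
clock: 1.7
tcp_pos: [0.4956, -0.2927, 0.1217]
orientation: [3.138, 0.116, 0.002]
contact_force: [0.7, 0.3, 0.6]
grip_width: 0.0853
gripper_force: 0.0
```

Emit:
step_arm --pt "0 0 0 0 0 0" --pt "0 0 0 0 0 0"

```text
clock: 1.87
tcp_pos: [0.4963, -0.2922, 0.1222]
orientation: [3.138, 0.118, 0.004]
contact_force: [-0.5, 0.4, 0.4]
grip_width: 0.0853
gripper_force: 0.0
```

Emit:
step_arm --pt "0 0.002 -0.05 0 0 0.004" --pt "0 0.002 -0.08 0 0 0.004" --pt "0 0.002 -0.105 0 0 0.004" --pt "0 0.002 -0.105 0 0 0.004" --pt "0 0.002 -0.105 0 0 0.004"

```text
clock: 2.28
tcp_pos: [0.4955, -0.2903, 0.0579]
orientation: [-3.138, -0.139, 0.0]
contact_force: [0.4, -0.0, -0.5]
grip_width: 0.0853
gripper_force: 0.0
```

Emit:
step_arm --pt "0 0 0 0 0 0" --pt "0 0 0 0 0 0" --pt "0 0 0 0 0 0" --pt "0 0 0 0 0 0" --pt "0 0 0 0 0 0" --jaw 1 --squeeze 60

```text
clock: 2.7
tcp_pos: [0.4965, -0.2908, 0.0591]
orientation: [3.137, 0.138, 0.004]
contact_force: [-0.6, 0.7, 8.5]
grip_width: 0.0355
gripper_force: 60.1
```

Emit:
step_arm --pt "0 0 0 0 0 0" --pt "0 0 0 0 0 0" --pt "0 0 0 0 0 0" --pt "0 0 0 0 0 0" --pt "0 0 0 0 0 0"

```text
clock: 3.12
tcp_pos: [0.4965, -0.2907, 0.0591]
orientation: [3.137, 0.139, 0.003]
contact_force: [-1.1, 0.6, 7.9]
grip_width: 0.0355
gripper_force: 60.1
```

Emit:
step_arm --pt "0 0 0.01 0 0 0" --pt "0 0 0.02 0 0 0" --pt "0 0 0.03 0 0 0" --pt "0 0 0.03 0 0 0"

```text
clock: 3.45
tcp_pos: [0.4962, -0.2906, 0.0769]
orientation: [3.137, 0.138, 0.003]
contact_force: [0.7, -0.4, -1.2]
grip_width: 0.0359
gripper_force: 60.2
```

Emit:
step_arm --pt "0 0 0.07 0 0 0" --pt "0 0 0.14 0 0 0" --pt "0 0 0.21 0 0 0" --pt "0 0 0.21 0 0 0"

```text
clock: 3.78
tcp_pos: [0.4996, -0.2923, 0.2099]
orientation: [3.132, 0.138, 0.019]
contact_force: [1.9, -0.1, -0.8]
grip_width: 0.0352
gripper_force: 62.0
```

Emit:
step_arm --pt "0 0 0.06 0 0 0" --pt "0 0 0.12 0 0 0" --pt "0 0 0.2 0 0 0" --pt "0 0 0.2 0 0 0" --pt "0 0 0.2 0 0 0"

```text
clock: 4.2
tcp_pos: [0.497, -0.291, 0.325]
orientation: [3.135, 0.138, 0.01]
contact_force: [0.4, -1.0, -2.7]
grip_width: 0.0354
gripper_force: 62.0
```

Emit:
step_arm --pt "-0.006 0.05 0 0 0 0" --pt "-0.012 0.11 0 0 0 0" --pt "-0.018 0.17 0 0 0 0" --pt "-0.022 0.23 0 0 0 0" --pt "-0.022 0.23 0 0 0 0"

```text
clock: 4.62
tcp_pos: [0.4814, -0.144, 0.3196]
orientation: [-3.134, -0.154, 0.004]
contact_force: [0.7, 0.4, -2.3]
grip_width: 0.0354
gripper_force: 62.1
```

Emit:
step_arm --pt "0 0.05 0 0 0 0" --pt "0 0.11 0 0 0 0" --pt "0 0.15 0 0 0 0" --pt "0 0.18 0 0 0 0" --pt "0 0.18 0 0 0 0"

```text
clock: 5.03
tcp_pos: [0.4814, -0.0397, 0.3197]
orientation: [-3.136, -0.149, 0.004]
contact_force: [0.4, 0.1, -1.0]
grip_width: 0.0354
gripper_force: 62.0
```

Emit:
step_arm --pt "0 0 0 0 0 0" --pt "0 0 0 0 0 0"

```text
clock: 5.2
tcp_pos: [0.4817, -0.0452, 0.3203]
orientation: [3.138, 0.137, -0.003]
contact_force: [0.1, -0.7, -0.8]
grip_width: 0.0352
gripper_force: 62.0
```

Run:
```python
from h import *
o=r.get_obs(); im=eyes.grab_frame("wrist"); im2=eyes.grab_frame("side");im3=eyes.grab_frame("top")
print(o["clock"],o["tcp_pos"].round(4),o["orientation"].round(4).tolist(),o["contact_force"].round(2))
np.savez("w2.npz",p=o["tcp_pos"],q=o["orientation"])
c=lambda im,x,y,w,h,W,H:cv2.resize(im[y:y+h,x:x+w],(W,H),interpolation=cv2.INTER_CUBIC)
m=np.hstack([c(im,160,0,320,400,480,600),np.vstack([c(im2,250,130,128,120,320,300),c(im3,250,110,128,120,320,300)])])
cv2.imwrite("pics/w2.png",m[:,:,::-1])
```

```text
5.2 [ 0.4817 -0.0452  0.3203] [3.1382, 0.1373, -0.0033] [ 0.1  -0.69 -0.8 ]
```

View pics/w2.png

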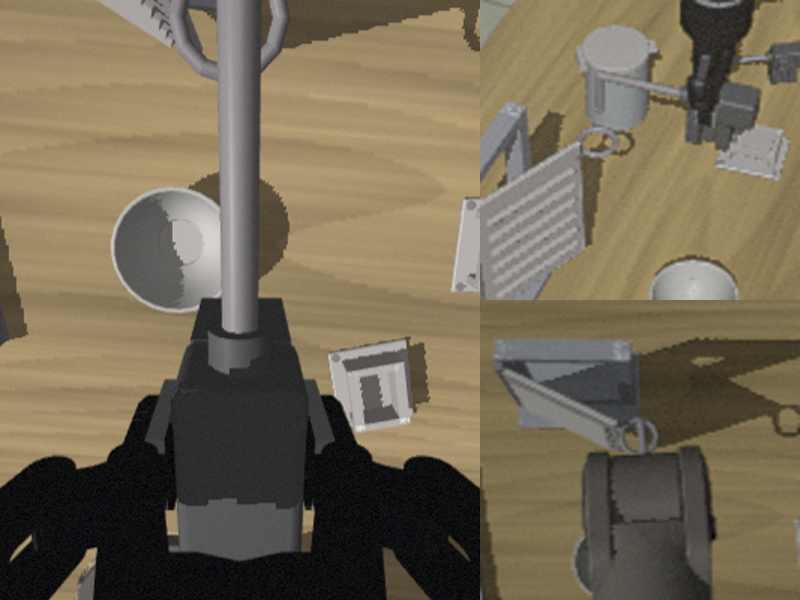

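The side view shows the peg tip at about (298,176), just above the ring centre at (298,187). In the wrist view the ring is slightly left of the rod, with its centre column at 313 against the rod's 319 and its near edge at (315,53). Next I'll compare these in world coordinates.

Run:
```python
from h import *
f=np.load("w2.npz"); P=(f["p"],f["q"])
m=R.from_rotvec(P[1]).as_matrix()
print("tip pred",P[0]+m@np.array([.13,0,.053]), "x axis",m[:,0].round(3))
print("tip side@z.267",atz("side",(298,176),.267),"@.262",atz("side",(298,176),.262))
print("ring side",atz("side",(298,187.2),.225))
print("ring near edge wrist",atz("wrist",(315,53),.2265,P), "sides",atz("wrist",(160+172/1.5,10),.225,P),atz("wrist",(160+288/1.5,10),.225,P))
print("ring top view",atz("top",(250+158/2.5,110+135/2.5),.225))
print("rod wrist",atz("wrist",(160+239/1.5,60),.33,P),atz("wrist",(160+239/1.5,200),.33,P))
```

```text
tip pred [ 0.61107954 -0.03391366  0.26698918] x axis [ 0.996  0.087 -0.002]
tip side@z.267 [ 0.6072 -0.03    0.267 ] @.262 [ 0.6093 -0.0347  0.262 ]
ring side [ 0.6066 -0.0265  0.225 ]
ring near edge wrist [ 0.5891 -0.0338  0.2265] sides [ 0.6111 -0.0069  0.225 ] [ 0.6153 -0.0545  0.225 ]
ring top view [ 0.6149 -0.0311  0.225 ]
rod wrist [ 0.5751 -0.0376  0.33  ] [ 0.5248 -0.042   0.33  ]
```

Emit:
step_arm --pt "0.003 0.005 0 0 0 0" --pt "0.003 0.005 -0.03 0 0 0" --pt "0.003 0.005 -0.055 0 0 0" --pt "0.003 0.005 -0.055 0 0 0" --pt "0.003 0.005 -0.055 0 0 0"

```text
clock: 5.77
tcp_pos: [0.4837, -0.0414, 0.2881]
orientation: [-3.138, -0.138, 0.003]
contact_force: [0.7, 0.6, -2.2]
grip_width: 0.0353
gripper_force: 62.0
```

Emit:
step_arm --pt "0 0 -0.012 0 0 0" --pt "0 0 -0.024 0 0 0" --pt "0 0 -0.024 0 0 0"

```text
clock: 6.02
tcp_pos: [0.4835, -0.0413, 0.2731]
orientation: [-3.139, -0.138, 0.002]
contact_force: [-0.3, -0.2, -1.9]
grip_width: 0.0353
gripper_force: 62.0
```

No contact so far. Lowering fully and checking from the side.

Emit:
step_arm --pt "0 0 -0.018 0 0 0" --pt "0 0 -0.034 0 0 0" --pt "0 0 -0.034 0 0 0" --pt "0 0 -0.034 0 0 0"

```text
clock: 6.35
tcp_pos: [0.4835, -0.0412, 0.2528]
orientation: [-3.138, -0.139, 0.003]
contact_force: [-0.9, -0.5, -0.3]
grip_width: 0.0354
gripper_force: 62.0
```

Run:
```python
from h import *
o=r.get_obs(); im=eyes.grab_frame("wrist"); im2=eyes.grab_frame("side")
print(o["clock"],o["tcp_pos"].round(4),o["contact_force"].round(2))
c=lambda im,x,y,w,h,W,H:cv2.resize(im[y:y+h,x:x+w],(W,H),interpolation=cv2.INTER_CUBIC)
m=np.hstack([c(im,200,0,240,180,400,300),c(im2,250,150,80,60,400,300)])
cv2.imwrite("pics/w3.png",m[:,:,::-1])
```

```text
6.35 [ 0.4835 -0.0412  0.2528] [-0.89 -0.49 -0.31]
```

View pics/w3.png

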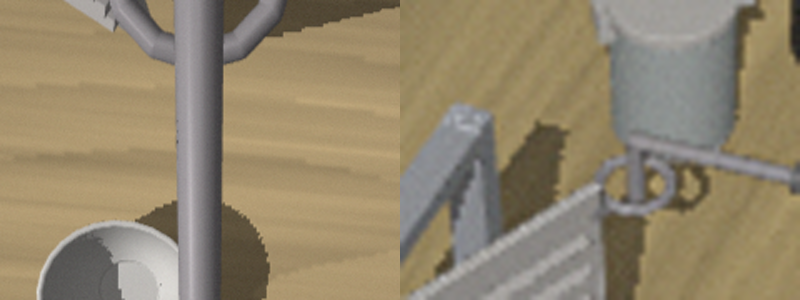

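The peg is through the ring (side crop at (640,180)). Swinging the shutter along its arc.

Emit:
step_arm --pt "0.02 -0.008 0 0 0 0" --pt "0.04 -0.016 0 0 0 0" --pt "0.058 -0.022 0 0 0 0" --pt "0.074 -0.026 0 0 0 0" --pt "0.074 -0.026 0 0 0 0"

```text
clock: 6.87
tcp_pos: [0.5304, -0.0572, 0.2539]
orientation: [-3.139, -0.138, -0.002]
contact_force: [-0.6, -0.3, -1.2]
grip_width: 0.0356
gripper_force: 61.9
```

Emit:
step_arm --pt "0.015 -0.002 0 0 0 0" --pt "0.03 -0.0035 0 0 0 0" --pt "0.045 -0.0045 0 0 0 0" --pt "0.054 -0.005 0 0 0 0" --pt "0.054 -0.005 0 0 0 0"

```text
clock: 7.28
tcp_pos: [0.5623, -0.0597, 0.2537]
orientation: [-3.138, -0.139, -0.002]
contact_force: [0.9, -0.2, -1.9]
grip_width: 0.0355
gripper_force: 62.0
```

Emit:
step_arm --pt "0.008 0 0 0 0 0" --pt "0.016 0 0 0 0 0" --pt "0.016 0 0 0 0 0"

```text
clock: 7.53
tcp_pos: [0.5712, -0.0597, 0.2538]
orientation: [-3.138, -0.139, -0.001]
contact_force: [-0.6, -0.6, -1.6]
grip_width: 0.0357
gripper_force: 62.0
```

Emit:
step_arm --pt "0.004 0 0 0 0 0" --pt "0.008 0 0 0 0 0" --pt "0.008 0 0 0 0 0"

```text
clock: 7.78
tcp_pos: [0.575, -0.0597, 0.2535]
orientation: [-3.138, -0.139, 0.002]
contact_force: [-0.5, 0.6, -2.1]
grip_width: 0.0354
gripper_force: 61.9
```

Emit:
step_arm --pt "0.004 0 0 0 0 0" --pt "0.008 0 0 0 0 0" --pt "0.008 0 0 0 0 0"

```text
clock: 8.03
tcp_pos: [0.576, -0.06, 0.2527]
orientation: [3.138, 0.139, -0.015]
contact_force: [-12.3, -0.5, -0.6]
grip_width: 0.0354
gripper_force: 62.5
```

Run:
```python
from h import *
o=r.get_obs(); im=eyes.grab_frame("wrist"); im2=eyes.grab_frame("side"); im3=eyes.grab_frame("top")
print(o["clock"],o["tcp_pos"].round(4),o["contact_force"].round(2))
c=lambda im,x,y,w,h,W,H:cv2.resize(im[y:y+h,x:x+w],(W,H),interpolation=cv2.INTER_CUBIC)
m=np.vstack([np.hstack([c(im,200,0,240,180,400,300),c(im2,225,145,100,75,400,300)]),np.hstack([c(im3,245,110,100,75,400,300),c(im2,225,190,100,75,400,300)])])
cv2.imwrite("pics/w4.png",m[:,:,::-1])
```

```text
8.0333 [ 0.576  -0.06    0.2527] [-12.33  -0.47  -0.61]
```

View pics/w4.png

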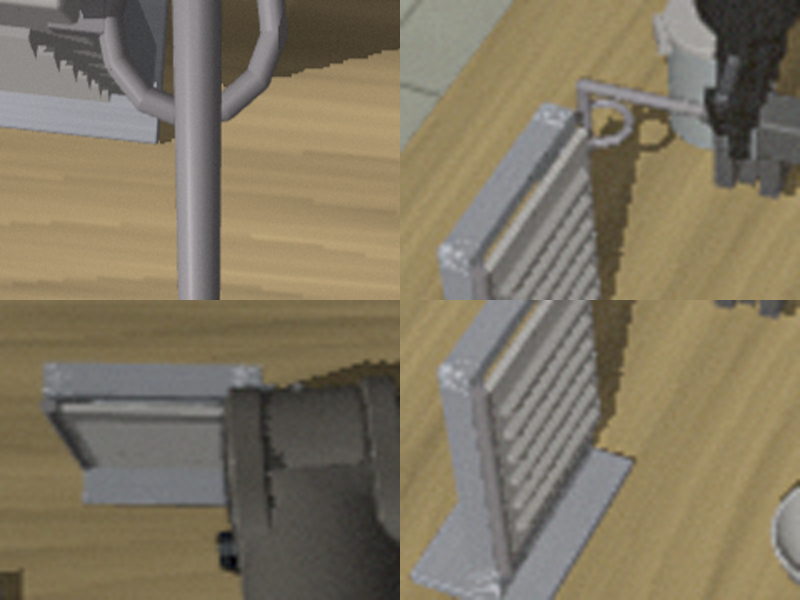

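The force reads 12 N against the stop, and the shutter sits flat against the frame, parallel in the top view. Centring the peg in the ring, then lifting.

Emit:
step_arm --pt "-0.01 0 0 0 0 0" --pt "-0.018 -0.003 0 0 0 0" --pt "-0.026 -0.004 0 0 0 0" --pt "-0.026 -0.004 0 0 0 0" --pt "-0.026 -0.004 0 0 0 0"

```text
clock: 8.6
tcp_pos: [0.5647, -0.0624, 0.2542]
orientation: [3.138, 0.138, 0.002]
contact_force: [-0.8, 0.4, -1.9]
grip_width: 0.0356
gripper_force: 62.2
```

Emit:
step_arm --pt "0 0 0.02 0 0 0" --pt "0 0 0.05 0 0 0" --pt "0 0 0.08 0 0 0" --pt "0 0 0.08 0 0 0"

```text
clock: 8.93
tcp_pos: [0.5669, -0.062, 0.3064]
orientation: [3.138, 0.139, 0.012]
contact_force: [0.9, 0.1, -0.7]
grip_width: 0.0353
gripper_force: 62.2
```

Emit:
step_arm --pt "0 0 0.04 0 0 0" --pt "0 0 0.08 0 0 0" --pt "0 0 0.08 0 0 0" --pt "0 0 0.08 0 0 0" --pt "0 0 0.08 0 0 0"

```text
clock: 9.35
tcp_pos: [0.5642, -0.0621, 0.3491]
orientation: [3.139, 0.139, -0.001]
contact_force: [-1.3, 0.6, -2.3]
grip_width: 0.0354
gripper_force: 62.1
```

Emit:
step_arm --pt "-0.06 0 0 0 0 0" --pt "-0.12 0.02 0 0 0 0" --pt "-0.17 0.06 0 0 0 0" --pt "-0.2 0.11 0 0 0 0" --pt "-0.2 0.11 0 0 0 0"

```text
clock: 9.77
tcp_pos: [0.4405, 0.009, 0.3488]
orientation: [-3.137, -0.149, 0.004]
contact_force: [1.0, 0.5, -1.6]
grip_width: 0.0355
gripper_force: 62.1
```

Emit:
step_arm --pt "0 0.06 0 0 0 0.005" --pt "-0.01 0.12 0 0 0 0.01" --pt "-0.02 0.18 0 0 0 0.02" --pt "-0.027 0.22 0 0 0 0.028" --pt "-0.027 0.22 0 0 0 0.028"

```text
clock: 10.18
tcp_pos: [0.4264, 0.1415, 0.349]
orientation: [-3.126, -0.292, 0.002]
contact_force: [-0.3, 0.4, -1.7]
grip_width: 0.0358
gripper_force: 62.1
```

Emit:
step_arm --pt "0 0.06 0 0 0 0" --pt "0 0.12 0 0 0 0" --pt "0 0.19 0 0 0 0" --pt "0 0.19 0 0 0 0" --pt "0 0.19 0 0 0 0"

```text
clock: 10.6
tcp_pos: [0.4274, 0.2518, 0.3485]
orientation: [-3.128, -0.284, 0.004]
contact_force: [0.2, -0.7, -1.2]
grip_width: 0.0354
gripper_force: 62.3
```

Emit:
step_arm --pt "0 0 -0.06 0 0 0" --pt "0 0 -0.12 0 0 0" --pt "0 0 -0.2 0 0 0" --pt "0 0 -0.2 0 0 0" --pt "0 0 -0.2 0 0 0"

```text
clock: 11.02
tcp_pos: [0.4269, 0.2472, 0.2271]
orientation: [3.126, 0.274, -0.01]
contact_force: [0.4, 0.6, -1.6]
grip_width: 0.0355
gripper_force: 62.2
```

Emit:
step_arm --pt "0 0 -0.06 0 0 0" --pt "0 0 -0.08 0 0 0" --pt "0 0 -0.08 0 0 0" --pt "0 0 -0.08 0 0 0"

```text
clock: 11.35
tcp_pos: [0.4294, 0.2501, 0.1835]
orientation: [-3.129, -0.275, -0.003]
contact_force: [-0.1, 1.6, -1.0]
grip_width: 0.0355
gripper_force: 62.2
```

Run:
```python
from h import *
o=r.get_obs(); im=eyes.grab_frame("wrist"); im2=eyes.grab_frame("side"); im3=eyes.grab_frame("top")
print(o["clock"],o["tcp_pos"].round(4),o["orientation"].round(4),o["contact_force"].round(2))
np.savez("w5.npz",p=o["tcp_pos"],q=o["orientation"])
c=lambda im,x,y,w,h,W,H:cv2.resize(im[y:y+h,x:x+w],(W,H),interpolation=cv2.INTER_CUBIC)
m=np.hstack([c(im,160,0,320,400,480,600),np.vstack([c(im2,230,240,144,135,320,300),c(im3,240,110,96,90,320,300)])])
cv2.imwrite("pics/w5.png",m[:,:,::-1])
```

```text
11.35 [0.4294 0.2501 0.1835] [-3.1289e+00 -2.7530e-01 -2.7000e-03] [-0.12  1.63 -0.97]
```

View pics/w5.png

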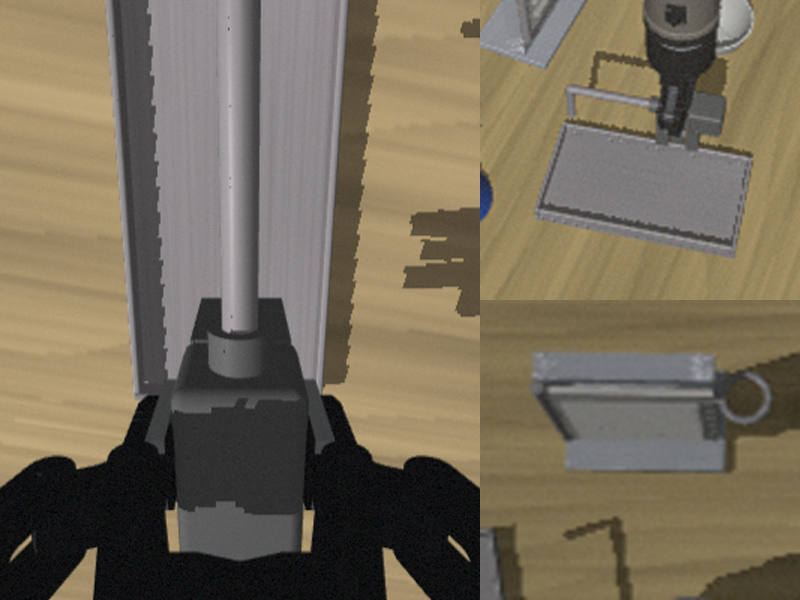

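The shutter looks shut in the top view, with its panel parallel to the frame and the ring beyond it. The tray lies under the wand, and its near-left corner is at crop (137,395).

Run:
```python
from h import *
f=np.load("w5.npz"); P=(f["p"],f["q"]); m=R.from_rotvec(P[1]).as_matrix()
w=lambda x,y:atz("wrist",(160+x/1.5,y/1.5),.022,P)
L0,L1,R0,R1=w(108,0),w(137,395),w(345,0),w(322,380)
print(L0,L1,R0,R1)
for a,b in((L1,L0),(R1,R0)): print(np.degrees(np.arctan2(*(b-a)[[1,0]])), "tool yaw",np.degrees(np.arctan2(m[1,0],m[0,0])))
# lateral of tray centreline & near end in tool frame
for q in(L0,L1,R0,R1): print((m.T@(q-P[0])).round(4))
```

```text
[0.5698 0.3448 0.022 ] [0.3378 0.3045 0.022 ] [0.5917 0.2212 0.022 ] [0.3711 0.1819 0.022 ]
9.854341950611257 tool yaw 10.055699287226043
10.101297733180132 tool yaw 10.055699287226043
[ 0.1545 -0.0687  0.1618]
[-0.081  -0.0695  0.1614]
[0.1544 0.0568 0.1618]
[-0.0696  0.057   0.1614]
```

Emit:
step_arm --pt "-0.002 0.01 -0.05 0 0 0" --pt "-0.002 0.01 -0.1 0 0 0" --pt "-0.002 0.01 -0.15 0 0 0" --pt "-0.002 0.01 -0.17 0 0 0" --pt "-0.002 0.01 -0.17 0 0 0"

```text
clock: 11.92
tcp_pos: [0.4262, 0.2551, 0.0783]
orientation: [3.128, 0.276, -0.005]
contact_force: [0.8, 0.1, -1.5]
grip_width: 0.0355
gripper_force: 62.2
```

Emit:
step_arm --pt "0 0 0 0 0 0" --pt "0 0 0 0 0 0"

```text
clock: 12.08
tcp_pos: [0.4283, 0.2568, 0.0816]
orientation: [-3.128, -0.276, -0.004]
contact_force: [0.3, 0.5, -1.1]
grip_width: 0.0351
gripper_force: 62.2
```

Emit:
step_arm --pt "0 0 -0.015 0 0 0" --pt "0 0 -0.026 0 0 0" --pt "0 0 -0.032 0 0 0" --pt "0 0 -0.032 0 0 0"

```text
clock: 12.42
tcp_pos: [0.4267, 0.2554, 0.0598]
orientation: [3.129, 0.276, -0.002]
contact_force: [-1.1, 0.0, -1.4]
grip_width: 0.0357
gripper_force: 62.2
```

Emit:
step_arm --pt "0 0 -0.003 0 0 0" --pt "0 0 -0.004 0 0 0" --pt "0 0 -0.004 0 0 0" --pt "0 0 -0.004 0 0 0"

```text
clock: 12.75
tcp_pos: [0.4271, 0.2559, 0.0585]
orientation: [3.129, 0.277, 0.001]
contact_force: [-0.7, -1.1, 4.8]
grip_width: 0.0354
gripper_force: 62.9
```

Emit:
step_arm --pt "0 0 0 0 0 0" --pt "0 0 0 0 0 0" --pt "0 0 0 0 0 0" --pt "0 0 0 0 0 0" --pt "0 0 0 0 0 0" --jaw 0.1 --squeeze 20

```text
clock: 13.17
tcp_pos: [0.4271, 0.2559, 0.0581]
orientation: [-3.129, -0.276, -0.0]
contact_force: [-0.9, -0.6, -0.9]
grip_width: 0.0768
gripper_force: 0.0
```

Emit:
step_arm --pt "0 0 0.01 0 0 0" --pt "0 0 0.03 0 0 0" --pt "0 0 0.07 0 0 0" --pt "0 0 0.12 0 0 0" --pt "0 0 0.12 0 0 0"

```text
clock: 13.58
tcp_pos: [0.4295, 0.2581, 0.1357]
orientation: [-3.125, -0.276, -0.012]
contact_force: [0.9, 0.1, 0.7]
grip_width: 0.0769
gripper_force: 0.0
```

Emit:
step_arm --pt "0 0 0.06 0 0 0" --pt "0 0 0.12 0 0 0" --pt "0 0 0.2 0 0 0" --pt "0 0 0.2 0 0 0" --pt "0 0 0.2 0 0 0"

```text
clock: 14.0
tcp_pos: [0.4286, 0.2572, 0.2541]
orientation: [-3.127, -0.276, -0.011]
contact_force: [0.1, 0.2, -0.2]
grip_width: 0.0767
gripper_force: 0.0
```

Run:
```python
from h import *
o=r.get_obs(); im=eyes.grab_frame("wrist"); im2=eyes.grab_frame("side"); im3=eyes.grab_frame("top")
print(o["clock"],o["tcp_pos"].round(4),o["contact_force"].round(2))
c=lambda im,x,y,w,h,W,H:cv2.resize(im[y:y+h,x:x+w],(W,H),interpolation=cv2.INTER_CUBIC)
m=np.hstack([c(im,160,0,320,400,480,600),np.vstack([c(im2,230,240,144,135,320,300),c(im3,240,110,96,90,320,300)])])
cv2.imwrite("pics/w6.png",m[:,:,::-1])
```

```text
14.0 [0.4286 0.2572 0.2541] [ 0.1   0.25 -0.2 ]
```

View pics/w6.png

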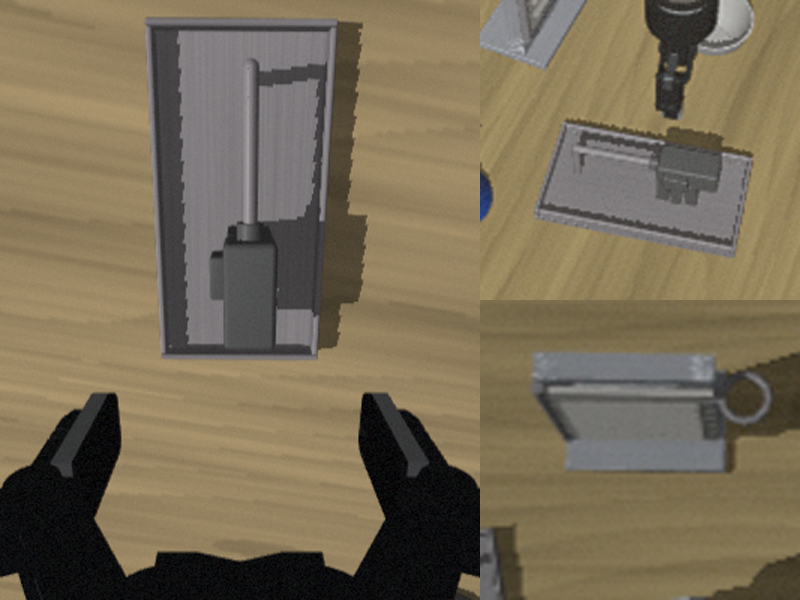

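The wand stands upright on its foot and hook tip, centred inside the tray, and the shutter is shut.

```bash
python3 -c "
from bench import r
print(r.hand_in())"
```

```text
the job is handed in; nothing more can be done
None
```

The shutter is pushed shut against its stop, the wand stands on its foot and hook tip inside the tray, and I handed the job in after about 14 s of the 58 s allowed; the hand-in gave no verdict.

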